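Swing down the overhead parts-bin hatch with the hook pole

ROBOT

A 6-joint arm with a two-finger parallel gripper is mounted at the origin on the work surface. World frame = base frame: x ahead of the robot, y to its left, z up, the work surface at z = 0. Lengths are in m, angles in rad, forces in N, time in s.
With the tool pointing down it reaches from about 0.3 to 0.875 m from the base axis. Payload 6.4 kg.
Tool frame: the origin (TCP) lies at the very end of the fingers, on their centre line; the grasp point (between the pads) lies 19 mm behind it; z points along the fingers, y is the line along which they close (so a half turn about z gives the same grasp; the last joint's range is limited). The gripper opens to 85 mm and grips with 20 to 120 N. Pads are 22 mm wide; open, the fingers measure 114 mm over their backs; the gripper's body (76 mm by 85 mm) begins 54 mm behind the grasp point. The pads swing forward as they close: fully open they stand 13 mm farther back than shut.
Start: joints at [1.031, 0.181, 1.607, -0, 1.354, -0.206], TCP at [0.188, 0.543, 0.231] pointing down, gripper open.
Joint ranges: [-2.99, 2.99], [-0.89, 2.07], [0.3, 2.58], [-1.14, 4.28], [0, 2.63], [-3.12, 3.12]. Speed limits (rad/s): [2.57, 2.57, 3.01, 3.14, 3.14, 3.14].

INTERFACE

Orientations are given as a unit quaternion [w, x, y, z].
In Python, from bench import ctrl, camera, calibration, order, outline_of gives the robot as it stands.
- The arm moves only by the tool move_arm, never from a script. Its argument "series" is a list that holds one entry, the list of rows, each a list of 5 numbers: the opening, from 0 (shut) to 1 (fully open), then the shift along the tool's x, y, z in mm, then the turn about the tool's z in rad. A call has exactly 10 rows; each row is the pose to reach, as a shift and turn from the pose commanded when the call began, along the tool's axes at that moment; what a row does not reach only later rows make up. A row lasts 1/12 s, in which the tool goes at most 41.7 mm and 7.16 degrees, less where a joint would pass 70% of its speed; a pose out of reach is approached as far as the arm can. A call with a gripper value outside its range is refused whole. The fingers move at their own pace and stop on an object; the grip force is fixed at half the most. Time passes only in rows, so rows that repeat a pose let the fingers close, or fill a call up. It gives the time, the measured TCP pose, the force, the opening and the grip force at its end, in the units of the state.
- ctrl.get_obs(): the state, without advancing time (a new reading comes with each control period).
- camera(name): name is "scene" or "top" or "wrist"; returns (picture, depth): 420x560x3 uint8, blue, green, red; 420x560 float32, m along the optical axis (not along the pixel's ray), 0 where there is no reading.
- calibration(name): a dict with "intrinsics" (3x3 intrinsics, pixels), "rvec" (rotation vector, rad) and "tvec" (3), from world to camera coordinates, as OpenCV has them. Camera axes: x right, y down, z forward; pixel columns grow to the right and rows downward; lengths in m; the calibration is good to about 2 mm. A picture is of the moment at which its call begins: read the wrist's pose just before it. calibration takes no time and is no camera call; for the wrist camera it gives the pose at the moment of the call.
- order.hand_in(): hands the job in; it is judged then, once.
Trained networks look in the newest picture that a camera, given by its name, has taken for a name from the list of things; names that differ only in an ending like _2 or _b are one class to them, and where a whole thing is asked for, a point or a joint stands for the part that bears it (a point fixed in the world has none). Each returns a list of dicts, best first, with "conf" (0 to 1); they miss things now and then, are a little off and sometimes report something else, mostly with a low value. They report only what shows in the picture. A call takes as long as a camera call.
- outline_of(target, camera): "region" (420x560 bool, what is visible of it) and "bbox" ([centre column, centre row, width, height] in pixels, round what is visible of it).
The state is a dict: "time_s": time; "q": joint angles; "dq": joint speeds; "joint_efforts": joint torques, N m; "eef_pos": TCP position; "eef_rot": TCP orientation; "wrist_force": force on the tool from outside, world axes, zero at the start; "torque": the same for the moment, N m; "opening": opening from 0.0 (shut) to 1.0 (fully open); "grasp_force": force on a finger pad.
Only numpy, scipy, OpenCV 4.12 (cv2) and the standard library are available. Lean on these libraries where they do the work, as an engineer would, in place of code of your own. Each camera call takes 0.05 s, during which the arm holds its last target. There are 200 camera calls.

TASK

Take the pole with the bent hook from the pole rack, hook it into the wire eye of the overhead parts bin's hatch and swing the hatch all the way down with it, keeping the robot itself off the hatch. Then lay the hook pole back across both rails of the rack, hook hanging down as before, and let go.

Things in the scene. Friction and masses are not known exactly. Their poses are not given: they have to be found in the camera images.
- pole_grip (a point): hook pole: square 20 mm wooden stick, level on the rack (the stick beside it has a flat blade: not that one). Point: balance point on its centreline, best gripped here. y along it to the butt, z up. Wood from y = -140 to +200 mm; then an 8 mm steel rod on to y = -190 mm, bent straight down there for 46 mm, like an L. 0.2 kg
- eye (a point): hole centre of the 8 mm wire eye near the hatch's top. Axes turn with the hatch: x along hinge, y out of its outer face, z from hinge to top edge. Hinge line at y -34, z -163 mm. Eye slopes 45 deg up and out; outer bar 44 mm long along x, centreline at y +21, z +22. Hatch face at y -22, top edge at z -13; flap 310 x 150 x 12 mm. A hook hanging down fits behind the bar at all angles
- hatch (a joint): angle of the bin's wooden hatch on its level bottom hinge, rad: 0 shut (upright), 1.55 fully down (level); starts at 0 to 0.15. Bin: plywood, on posts, on the robot's right, its top at 270 mm. Stiff, damped hinge: the hatch stays where left up to 0.4, takes 1 to 3 N at the eye, and past 0.8 sinks the rest by itself in 2 to 4 s if nothing is in its way
- rack: low wooden pole rack. Origin: centre of its underside; x along its rails, y along the poles. Two level rails, 280 mm long, 20 wide, at y = -80 and +80, tops at z = 65; a pole lies across both, centreline at z = 75. Pegs, 10 mm thick and 30 tall, on both rails at x = -128, 0, +128 leave two berths, at x = -65 and +65, one per stick

How it is judged:
On the way, in this order (a step that is already met when the one before it is completed fails the run):
1. the pole's hook hangs in the eye while the hatch is still nearly shut (value of joint hatch below 0.3 rad and x of eye in the frame of pole_grip between -0.03 and 0.03 m and y of eye in the frame of pole_grip between -0.212 and -0.16 m and z of eye in the frame of pole_grip between -0.065 and -0.005 m), for 0.1 s.
2. the hatch has been drawn open past 0.4 rad with the hook still in the eye (value of joint hatch above 0.4 rad and x of eye in the frame of pole_grip between -0.045 and 0.045 m and y of eye in the frame of pole_grip between -0.218 and -0.14 m and z of eye in the frame of pole_grip between -0.085 and 0.015 m).
At the end, for the whole second after the job is handed in: hatch down past 1.38 rad; hook pole at rest and level (within 10 degrees), hook down, across both rails of the rack: balance point within 60 mm of the rack's middle along the poles and 130 mm along the rails, centreline 65 to 85 mm above the rack's underside (value of joint hatch above 1.38 rad and z of pole_grip in the frame of rack between 0.065 and 0.085 m and x of pole_grip in the frame of rack between -0.13 and 0.13 m and y of pole_grip in the frame of rack between -0.06 and 0.06 m and angle between pole_grip's own z axis and vertical below 0.17 rad and linear speed of pole below 0.03 m/s); the robot touches nothing.
It fails at once if the robot itself pushes on the hatch (more than 2 N) (contact force between any of the fingers, the arm and hatch above 2 N).
It also fails if it takes over 50 s, if anything falls off the work surface, if the arm or the gripper's body presses on something with over 40 N, if the wrist force passes 120 N, or if a joint passes its speed limit or range.

## Working session

There is one attempt and no reset: what is moved stays moved. The work goes in short steps, Python scripts to look and compute and a tool call to move; the robot and the scene stay as the last step left them, time stands still between calls to the robot, and variables do not carry over. Pictures are saved under pics/ and viewed, at most 10 in all, crops included, and the job is handed in when it is done.

Besides the shell and the picture viewer there is one more tool, called after "Emit:" as name([rows], argument=value, ...), one row to a line, values as JSON. move_arm: Moves the arm, as the interface text tells. Its arguments: {"type":"object","properties":{"series":{"type":"array","items":{"type":"array","items":{"type":"array","items":{"type":"number"}}}}},"required":["series"]}

```bash
mkdir -p pics; ls
cat > h.py <<'E'
import numpy as np, cv2
from bench import ctrl, camera, calibration, order, outline_of
def cal(n):
    c=calibration(n); R=cv2.Rodrigues(np.array(c["rvec"],float))[0]
    return np.array(c["intrinsics"]),R,np.array(c["tvec"],float).ravel()
def cloud(n,d):
    K,R,t=cal(n); v,u=np.mgrid[:d.shape[0],:d.shape[1]]
    p=np.stack([(u-K[0,2])/K[0,0]*d,(v-K[1,2])/K[1,1]*d,d],-1)
    w=(p-t)@R; w[d<=0]=np.nan; return w
E
python3 - <<'E'
from h import *
for n in("scene","top"):
    im,d=camera(n); cv2.imwrite(f"pics/{n}0.png",im); np.save(f"{n}0.npy",d)
    w=cloud(n,d)
    for t in("pole_grip","eye","hatch","rack"):
        for r in outline_of(t,n)[:3]:
            m=r["region"]; p=w[m]; p=p[~np.isnan(p[:,0])]
            print(n,t,round(r["conf"],2),np.round(r["bbox"]),m.sum(),np.round(np.percentile(p,[2,50,98],axis=0),3).tolist() if len(p) else None)
o=ctrl.get_obs();print(o)
E
```

```text
pics
scene pole_grip 0.81 [407. 276. 205.  77.] 2753 [[0.444, 0.002, 0.048], [0.476, 0.214, 0.085], [0.507, 0.374, 0.088]]
scene eye 0.95 [177. 160.  98. 157.] 6005 [[0.384, -0.323, 0.095], [0.56, -0.263, 0.184], [0.685, -0.215, 0.272]]
scene hatch 0.7 [176. 159.  94. 159.] 5879 [[0.386, -0.292, 0.097], [0.56, -0.263, 0.186], [0.684, -0.215, 0.272]]
scene rack 0.58 [382. 313. 142. 179.] 11278 [[0.407, 0.106, 0.01], [0.561, 0.206, 0.014], [0.685, 0.293, 0.084]]
top pole_grip 0.78 [189. 245. 167.  33.] 1437 [[0.444, 0.011, 0.004], [0.475, 0.205, 0.087], [0.505, 0.375, 0.091]]
top pole_grip 0.34 [389. 206.  49. 154.] 2648 [[0.386, -0.29, 0.096], [0.525, -0.264, 0.237], [0.677, -0.212, 0.277]]
top eye 0.58 [391. 209.  46. 155.] 2580 [[0.385, -0.289, 0.098], [0.525, -0.264, 0.238], [0.677, -0.212, 0.277]]
top hatch 0.67 [389. 207.  42. 156.] 2736 [[0.384, -0.299, 0.004], [0.525, -0.265, 0.236], [0.677, -0.212, 0.277]]
top rack 0.89 [188. 214.  91. 124.] 6975 [[0.405, 0.097, 0.011], [0.538, 0.204, 0.016], [0.676, 0.288, 0.073]]
top rack 0.59 [186. 244. 169.  37.] 1394 [[0.444, 0.015, 0.012], [0.475, 0.202, 0.087], [0.505, 0.377, 0.091]]
{'time_s': 0.5, 'q': array([ 1.03070086e+00,  1.80829789e-01,  1.60703617e+00,  1.43740168e-05,
        1.35378297e+00, -2.06281308e-01]), 'dq': array([ 0.00069311, -0.00046871,  0.00030313,  0.00092828, -0.00065437,
        0.00152642]), 'joint_efforts': array([-1.18520984e-03, -4.44433630e+01, -3.51367736e+01, -2.59373737e-04,
        1.85156699e-03,  1.91296539e-07]), 'eef_pos': array([0.18836701, 0.5432702 , 0.23125419]), 'eef_rot': array([-1.67924896e-05,  1.66134736e-01,  9.86103062e-01, -2.36384799e-05]), 'wrist_force': array([ 0.02424155,  0.00131862, -0.79063728]), 'torque': array([-0.00553561,  0.02036912,  0.03135224]), 'grasp_force': 0.0, 'opening': 0.9982212873571072}
```

Run:
```python
from h import *
a=cv2.imread("pics/scene0.png");b=cv2.imread("pics/top0.png")
cv2.imwrite("pics/s0.png",cv2.resize(a,(800,600)));cv2.imwrite("pics/t0.png",cv2.resize(b,(800,600)))
wt=cloud("top",np.load("top0.npy"));ws=cloud("scene",np.load("scene0.npy"))
for n,w in(("top",wt),("scene",ws)):
    # pole top surface
    m=(w[...,2]>.078)&(w[...,2]<.095)&(w[...,0]>.4)&(w[...,0]<.72)&(w[...,1]>-.1)&(w[...,1]<.45)
    k,l,st,c=cv2.connectedComponentsWithStats(m.astype(np.uint8))
    for i in range(1,k):
        if st[i,4]<60: continue
        p=w[l==i]; mu=p[:,:2].mean(0); U=np.linalg.svd(p[:,:2]-mu,full_matrices=False)[2]
        s=(p[:,:2]-mu)@U[0]; q=(p[:,:2]-mu)@U[1]
        print(n,"pole",st[i,4],mu.round(4),U[0].round(4),"along",np.percentile(s,[0,1,50,99,100]).round(3),"wid",np.percentile(q,[2,98]).round(4),"z",np.median(p[:,2]).round(4))
    # hatch / eye
    m=(w[...,2]>.09)&(w[...,0]>.35)&(w[...,0]<.72)&(w[...,1]<-.18)&(w[...,1]>-.34)
    p=w[m]; e=p[(p[:,2]>.2)]
    print(n,"ymax-outlying",np.percentile(e[:,1],[50,90,95,98,99.5]).round(4))
    # hatch lower face
    f=p[(p[:,2]>.12)&(p[:,2]<.24)&(p[:,1]>-.30)]
    print(len(f))
```

```text
top pole 1469 [0.6072 0.1933] [ 0.1473 -0.9891] along [-0.202 -0.199  0.     0.189  0.191] wid [-0.0175  0.0173] z 0.0869
top pole 1316 [0.4752 0.2018] [ 0.146  -0.9893] along [-0.182 -0.178 -0.002  0.2    0.21 ] wid [-0.0097  0.0098] z 0.0875
top ymax-outlying [-0.3039 -0.256  -0.2471 -0.2204 -0.2108]
1220
scene pole 2126 [0.475  0.2159] [-0.1454  0.9894] along [-0.201 -0.187  0.004  0.164  0.167] wid [-0.0114  0.0087] z 0.0855
scene pole 2708 [0.6055 0.2204] [-0.151   0.9885] along [-0.218 -0.211  0.006  0.172  0.176] wid [-0.0113  0.0098] z 0.0855
scene ymax-outlying [-0.2932 -0.2506 -0.2455 -0.2216 -0.2102]
4568
```

View pics/s0.png

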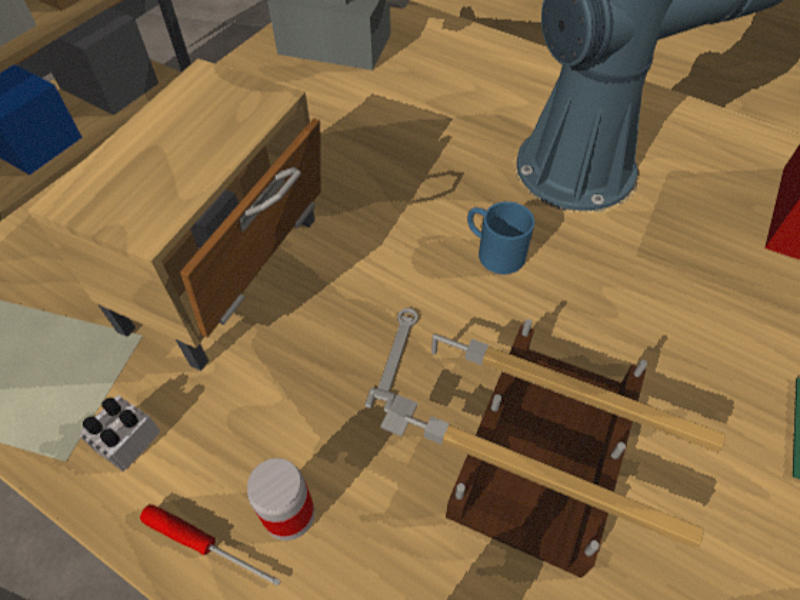

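View pics/t0.png

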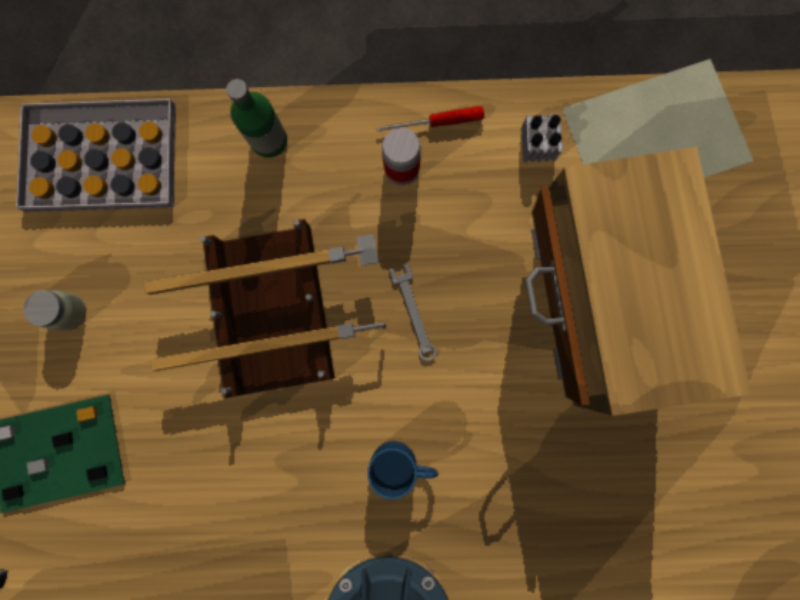

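The hook pole is the one nearer the robot: its butt is at about (155,365) and its hook at (383,325) in the top view. The wire eye is at about (535,295) in the top view. Next I fit the hatch face, eye bar and rack.

Run:
```python
from h import *
ws=cloud("scene",np.load("scene0.npy"));wt=cloud("top",np.load("top0.npy"))
m=(ws[...,2]>.12)&(ws[...,2]<.25)&(ws[...,0]>.36)&(ws[...,0]<.72)&(ws[...,1]<-.2)&(ws[...,1]>-.32)
p=ws[m]; rng=np.random.default_rng(0); best=None
for _ in range(400):
    a,b,c=p[rng.choice(len(p),3)]; n=np.cross(b-a,c-a); n/=np.linalg.norm(n)+1e-12
    if abs(n[1])<.8: continue
    i=abs((p-a)@n)<.003
    if best is None or i.sum()>best.sum(): best=i
q=p[best]; c=q.mean(0); n=np.linalg.svd(q-c,full_matrices=False)[2][2]; n*=np.sign(n[1])
print("plane",len(p),best.sum(),c.round(4),n.round(4),"theta",np.arcsin(n[2]*-1).round(3))
hx=np.cross(n,[0,0,1]);hx/=np.linalg.norm(hx); up=np.cross(hx,n)
print("hx",hx.round(4),"up",up.round(4))
for nm,w in(("scene",ws),("top",wt)):
    f=w.reshape(-1,3); f=f[~np.isnan(f[:,0])]
    L=np.stack([(f-c)@hx,(f-c)@n,(f-c)@up],1)
    fm=(abs(L[:,1])<.004)&(abs(L[:,0])<.25)&(abs(L[:,2])<.2)
    print(nm,"face ext x",np.percentile(L[fm,0],[1,99]).round(4),"z",np.percentile(L[fm,2],[1,99]).round(4))
    e=(L[:,1]>.008)&(L[:,1]<.07)&(abs(L[:,0])<.12)&(L[:,2]>.0)&(L[:,2]<.2)
    E=L[e]; print(" eye pts",e.sum(),np.percentile(E,[2,50,98],axis=0).round(4).tolist())
    B=E[E[:,1]>.036]; print(" bar",len(B),B.mean(0).round(4),np.percentile(B,[3,97],axis=0).round(4).tolist(),"world",(c+B.mean(0)@np.array([hx,n,up])).round(4))
# rack pegs & rails
for nm,w in(("top",wt),("scene",ws)):
    m=(w[...,2]>.055)&(w[...,2]<.0745)&(w[...,0]>.37)&(w[...,0]<.72)&(w[...,1]>.08)&(w[...,1]<.31)
    f=w[m]; d=np.array([-.146,.989]); x=np.array([.989,.146])
    s=f[:,:2]@d; t=f[:,:2]@x
    k=np.median(s)
    print(nm,"rails",len(f),np.percentile(s[s<k],[3,50,97]).round(3),np.percentile(s[s>k],[3,50,97]).round(3),np.percentile(t,[0.5,99.5]).round(3))
g=np.array([.4788,.183]);print("grip s,t",g@d,g@x)
```

```text
plane 5976 3996 [ 0.5518 -0.2644  0.186 ] [-0.1234  0.985  -0.1203] theta 0.121
hx [ 0.9922  0.1243 -0.    ] up [-0.015   0.1194  0.9927]
scene face ext x [-0.1874  0.2193] z [-0.1887  0.0584]
 eye pts 270 [[-0.0559, 0.0096, 0.0579], [-0.0071, 0.0381, 0.0893], [0.0185, 0.0474, 0.0978]]
 bar 145 [-0.015   0.0434  0.0941] [[-0.045, 0.037, 0.0868], [0.0099, 0.0474, 0.0979]] world [ 0.5302 -0.2122  0.2741]
top face ext x [-0.2339  0.2285] z [-0.1888  0.0609]
 eye pts 260 [[-0.0598, 0.0098, 0.0628], [-0.0228, 0.0381, 0.0927], [0.0175, 0.047, 0.0997]]
 bar 141 [-0.0215  0.0427  0.0961] [[-0.0498, 0.0373, 0.0901], [0.008, 0.0472, 0.1001]] world [ 0.5237 -0.2135  0.2762]
top rails 1716 [0.025 0.034 0.184] [0.185 0.193 0.204] [0.426 0.703]
scene rails 2855 [0.022 0.037 0.152] [0.184 0.193 0.212] [0.427 0.704]
grip s,t 0.11108219999999999 0.5002512
```

Emit:
move_arm([
  [[1, 0, 0, 0, 0.12], [1, 0, 0, 0, 0.24], [1, 0, 0, 0, 0.36], [1, 0, 0, 0, 0.48], [1, 0, 0, 0, 0.6], [1, 0, 0, 0, 0.72], [1, 0, 0, 0, 0.84], [1, 0, 0, 0, 0.96], [1, 0, 0, 0, 1.08], [1, 0, 0, 0, 1.09]],
])

```text
time_s: 1.33
eef_pos: [0.1884, 0.5433, 0.2313]
eef_rot: [0.0, 0.655, 0.756, 0.0]
wrist_force: [-0.4, -0.5, 0.4]
opening: 0.999
grasp_force: 0.0
```

Emit:
move_arm([
  [[1, -35, 20.8, 6, 0], [1, -70, 41.6, 12, 0], [1, -105, 62.4, 18, 0], [1, -140, 83.2, 24, 0], [1, -175, 104, 30, 0], [1, -210, 124.8, 36, 0], [1, -245, 145.6, 42, 0], [1, -280, 166.4, 48, 0], [1, -315, 187.2, 54, 0], [1, -350, 208, 60, 0]],
])

```text
time_s: 2.17
eef_pos: [0.4465, 0.2258, 0.1714]
eef_rot: [0.0, 0.652, 0.758, 0.0]
wrist_force: [1.0, 0.4, -0.4]
opening: 0.996
grasp_force: 0.0
```

Emit:
move_arm([
  [[1, -24, 14, 0, 0], [1, -48, 28, 0, 0], [1, -48, 28, 0, 0], [1, -48, 28, 20, 0], [1, -48, 28, 40, 0], [1, -48, 28, 50, 0], [1, -48, 28, 50, 0], [1, -48, 28, 50, 0], [1, -48, 28, 50, 0], [1, -48, 28, 50, 0]],
])

```text
time_s: 3.0
eef_pos: [0.481, 0.1846, 0.1226]
eef_rot: [0.001, 0.653, 0.757, 0.001]
wrist_force: [0.4, -0.5, 0.2]
opening: 1.0
grasp_force: 0.0
```

Run:
```python
from h import *
im,d=camera("wrist"); cv2.imwrite("pics/w1.png",im); o=ctrl.get_obs()
w=cloud("wrist",d); p=w.reshape(-1,3)
m=(p[:,2]>.07)&(p[:,2]<.1)&(p[:,0]>.42)&(p[:,0]<.54)&(p[:,1]>0)&(p[:,1]<.4)
q=p[m]; print(o["eef_pos"],m.sum())
for a in np.arange(.02,.38,.04):
    s=q[abs(q[:,1]-a)<.01]
    if len(s)>10: print(a.round(2),len(s),np.percentile(s[:,0],[5,50,95]).round(4),np.median(s[:,2]).round(4))
```

```text
[0.48090932 0.18451492 0.1225098 ] 14627
0.1 1260 [0.4241 0.4825 0.4978] 0.0852
0.14 896 [0.4747 0.4838 0.4929] 0.0851
0.18 1062 [0.469  0.478  0.4872] 0.0851
0.22 1285 [0.4631 0.4721 0.4812] 0.0851
0.26 1734 [0.4572 0.4671 0.5274] 0.0851
0.3 1651 [0.4517 0.461  0.4696] 0.0851
```

View pics/w1.png

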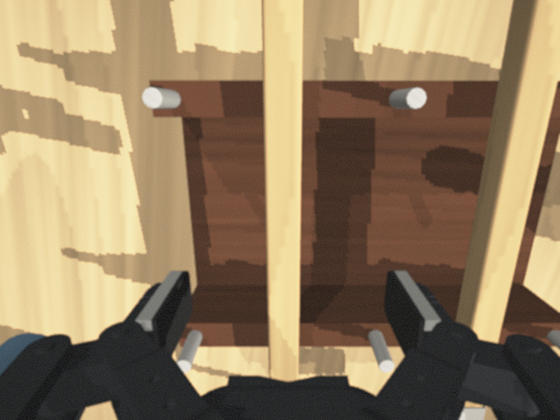

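The fingers straddle the pole, with its centreline at about column 283 between the pads at 165 and 410. I shift 3 mm sideways, go down and close.

Emit:
move_arm([
  [[1, 0, -3, 15, 0], [1, 0, -3, 35, 0], [1, 0, -3, 55, 0], [1, 0, -3, 66, 0], [1, 0, -3, 66, 0], [0, 0, -3, 66, 0], [0, 0, -3, 66, 0], [0, 0, -3, 66, 0], [0, 0, -3, 66, 0], [0, 0, -3, 66, 0]],
])

```text
time_s: 3.88
eef_pos: [0.4778, 0.1838, 0.0561]
eef_rot: [0.0, 0.653, 0.757, 0.001]
wrist_force: [-0.5, 0.3, 0.8]
opening: 0.296
grasp_force: 0.0
```

Emit:
move_arm([
  [[0, 0, 0, 0, 0], [0, 0, 0, 0, 0], [0, 0, 0, -15, 0], [0, 0, 0, -40, 0], [0, 0, 0, -75, 0], [0, 0, 0, -115, 0], [0, 0, 0, -155, 0], [0, 0, 0, -195, 0], [0, 0, 0, -230, 0], [0, 0, 0, -250, 0]],
])

```text
time_s: 4.72
eef_pos: [0.4781, 0.1839, 0.3098]
eef_rot: [0.002, 0.653, 0.757, 0.002]
wrist_force: [1.1, 0.4, -1.7]
opening: 0.225
grasp_force: 59.1
```

Emit:
move_arm([
  [[0, -15, -1, -10, 0], [0, -40, -2, -25, 0.01], [0, -70, -3, -25, 0.023], [0, -100, -4, -25, 0.023], [0, -130, -5, -25, 0.023], [0, -155, -6, -25, 0.023], [0, -175, -7, -25, 0.023], [0, -185, -7, -25, 0.023], [0, -185, -7, -25, 0.023], [0, -185, -7, -25, 0.023]],
])

```text
time_s: 5.55
eef_pos: [0.4971, -0.0, 0.3298]
eef_rot: [-0.001, 0.662, 0.749, 0.0]
wrist_force: [0.6, 0.4, -2.3]
opening: 0.221
grasp_force: 59.0
```

Run:
```python
from h import *
o=ctrl.get_obs();print(o["eef_pos"],o["eef_rot"])
t=o["eef_pos"];q=o["eef_rot"];d=np.array([2*q[1]**2-1,2*q[1]*q[2]]);x=np.array([d[1],-d[0]]);print(d)
out=[]
for n in("top","scene"):
    im,dd=camera(n); w=cloud(n,dd).reshape(-1,3); w=w[~np.isnan(w[:,0])]
    s=(w[:,:2]-t[:2])@d; l=(w[:,:2]-t[:2])@x
    m=(abs(l)<.03)&(s>-.23)&(s<-.12)&(w[:,2]>.285)&(w[:,2]<.4)
    print(n,m.sum())
    for a in np.arange(-.215,-.12,.01):
        k=m&(abs(s-a)<.005)
        if k.sum()>3: print(a.round(3),k.sum(),"lat",np.median(l[k]).round(4),"z",np.percentile(w[k,2],[3,50,97]).round(4))
    print("min s",np.sort(s[m])[:5].round(4))
    # bar
    N=np.array([-.1243,.9922]); X=np.array([.9922,.1243]); b=np.array([.525,-.213])
    u=(w[:,:2]-b)@X; v=(w[:,:2]-b)@N
    e=(abs(u)<.05)&(abs(v)<.008)&(w[:,2]>.255)&(w[:,2]<.285)
    print("bar",e.sum(),np.percentile(u[e],[3,50,97]).round(4),np.percentile(v[e],[3,50,97]).round(4),np.percentile(w[e,2],[3,50,97]).round(4))
    K,R,tv=cal(n); pc=R@np.array([.52,-.18,.28])+tv; uv=(K@pc)[:2]/pc[2]; cx,cy=int(uv[0]),int(uv[1])
    c=im[max(0,cy-65):cy+65,max(0,cx-65):cx+65]; out.append(cv2.resize(c,(400,400)))
cv2.imwrite("pics/c2.png",np.hstack(out))
```

```text
[ 4.97084074e-01 -1.95859346e-05  3.29842178e-01] [-6.68338098e-04  6.62302380e-01  7.49236351e-01  1.57875169e-05]
[-0.12271111  0.99244204]
top 309
-0.195 8 lat -0.0004 z [0.3397 0.3543 0.3548]
-0.185 33 lat -0.0011 z [0.3185 0.353  0.3557]
-0.175 27 lat -0.0002 z [0.3509 0.3531 0.3568]
-0.165 27 lat -0.0005 z [0.3516 0.3533 0.3553]
-0.155 28 lat -0.0001 z [0.3505 0.3538 0.3562]
-0.145 28 lat -0.0001 z [0.3517 0.3541 0.361 ]
-0.135 79 lat -0.001 z [0.3516 0.3611 0.3633]
-0.125 79 lat -0.0005 z [0.3498 0.3614 0.3634]
min s [-0.1923 -0.192  -0.1915 -0.1914 -0.1911]
bar 143 [-0.0301 -0.0023  0.0282] [-0.007  -0.0003  0.004 ] [0.2707 0.2766 0.2797]
scene 466
-0.195 26 lat 0.0028 z [0.3096 0.3369 0.3526]
-0.185 101 lat 0.002 z [0.3078 0.3333 0.3534]
-0.175 30 lat 0.0017 z [0.3477 0.3515 0.3538]
-0.165 28 lat 0.0021 z [0.3485 0.3517 0.3538]
-0.155 28 lat 0.0023 z [0.347  0.3517 0.3545]
-0.145 22 lat 0.0021 z [0.3418 0.3521 0.36  ]
-0.135 114 lat 0.0089 z [0.3395 0.3587 0.361 ]
-0.125 117 lat 0.0088 z [0.3403 0.3591 0.3612]
min s [-0.1928 -0.1928 -0.1928 -0.1927 -0.1924]
bar 142 [-0.0242  0.0061  0.0297] [-0.0061  0.0007  0.004 ] [0.2682 0.2747 0.2776]
```

View pics/c2.png

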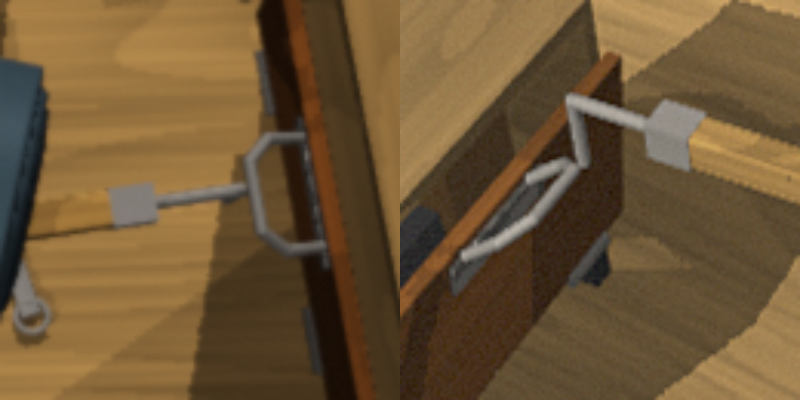

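The hook (top crop at about (243,188)) lines up with the middle of the eye bar, 30 mm above it. I move it 42 mm in and then lower it 60 mm.

Emit:
move_arm([
  [[0, -14, 2, 0, 0], [0, -28, 2, 0, 0], [0, -42, 2, 0, 0], [0, -42, 2, 0, 0], [0, -42, 2, 12, 0], [0, -42, 2, 26, 0], [0, -42, 2, 40, 0], [0, -42, 2, 52, 0], [0, -42, 2, 60, 0], [0, -42, 2, 60, 0]],
])

```text
time_s: 6.48
eef_pos: [0.5032, -0.0405, 0.2677]
eef_rot: [-0.002, 0.662, 0.75, -0.001]
wrist_force: [-0.0, -1.0, -2.1]
opening: 0.221
grasp_force: 59.0
```

```bash
cat > look.py <<'E'
from h import *
import sys
o=ctrl.get_obs();print(o["eef_pos"],o["wrist_force"].round(2))
out=[]
for n in("top","scene"):
    im,dd=camera(n)
    K,R,tv=cal(n); pc=R@np.array([.52,-.18,.22])+tv; uv=(K@pc)[:2]/pc[2]; cx,cy=int(uv[0]),int(uv[1])
    c=im[max(0,cy-75):cy+75,max(0,cx-75):cx+75]; out.append(cv2.resize(c,(400,400)))
    w=cloud(n,dd)
    if n=="scene":
        x=np.array([.9922,.1243]);N=np.array([-.1243,.9922]);f=w.reshape(-1,3);f=f[~np.isnan(f[:,0])]
        u=(f[:,:2]-[.525,-.213])@x; v=(f[:,:2]-[.525,-.213])@N
        m=(abs(u-.085)<.035)&(v<.2)&(v>-.07)&(f[:,2]>.05)&(f[:,2]<.26)
        p=np.c_[v[m],f[m,2]]; best=0
        for i in np.random.default_rng(1).choice(len(p),(300,2)):
            e=p[i[1]]-p[i[0]]; L=np.linalg.norm(e)
            if L<.02: continue
            k=(abs((p-p[i[0]])@np.array([-e[1],e[0]])/L)<.003).sum()
            if k>best: best=k; th=np.arctan2(abs(e[0]),abs(e[1]))
        print("hatch th",th.round(3),best,len(p))
cv2.imwrite(f"pics/{sys.argv[1]}.png",np.hstack(out))
E
python3 look.py c3
```

```text
[ 0.50324384 -0.04054206  0.2677213 ] [-0.04 -1.   -2.07]
hatch th 0.096 1379 1522
```

View pics/c3.png

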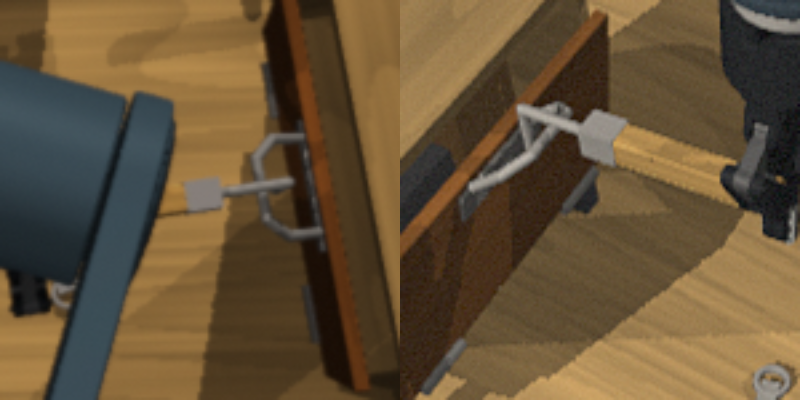

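The hook hangs through the eye behind its bar (scene crop around (530,120)) with the hatch at about 0.1 rad. I draw it open along the arc.

Emit:
move_arm([
  [[0, 4, 0, 0, 0], [0, 8, 0, 0, 0], [0, 15, 0, 3, 0], [0, 23, 0, 6, 0], [0, 31, 0, 10, 0], [0, 40, 0, 16, 0], [0, 47, 0, 21, 0], [0, 55, 0, 27, 0], [0, 62, 0, 33, 0], [0, 69, 0, 40, 0]],
])

```text
time_s: 7.42
eef_pos: [0.4958, 0.0276, 0.2297]
eef_rot: [-0.0, 0.662, 0.75, -0.0]
wrist_force: [-0.0, -1.4, -0.8]
opening: 0.22
grasp_force: 59.0
```

```bash
python3 look.py c4
```

```text
[0.49582545 0.02758128 0.22967741] [-0.   -1.39 -0.83]
hatch th 0.475 278 410
```

View pics/c4.png

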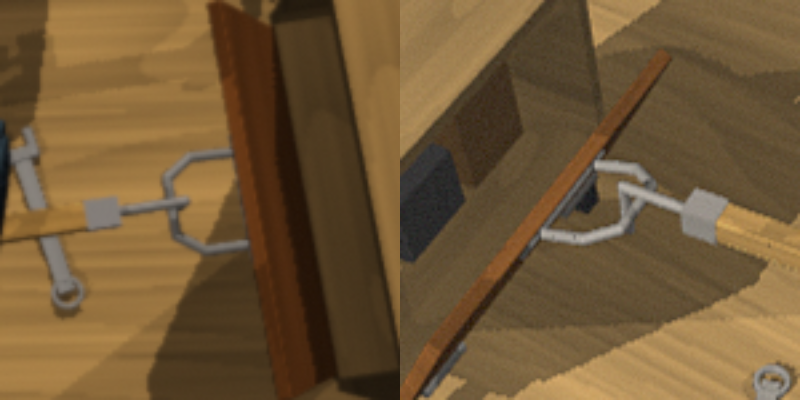

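The hatch is at about 0.48 rad and the hook is still on the bar (top crop around (180,203)). I carry on to about 1.0 rad.

Emit:
move_arm([
  [[0, 7, 0, 7, 0], [0, 13, 0, 15, 0], [0, 19, 0, 22, 0], [0, 24, 0, 29, 0], [0, 29, 0, 37, 0], [0, 34, 0, 46, 0], [0, 39, 0, 55, 0], [0, 43, 0, 63, 0], [0, 47, 0, 72, 0], [0, 50, 0, 80, 0]],
])

```text
time_s: 8.35
eef_pos: [0.4897, 0.0759, 0.1491]
eef_rot: [0.0, 0.662, 0.75, -0.001]
wrist_force: [1.9, -7.5, -4.6]
opening: 0.225
grasp_force: 58.7
```

```bash
python3 look.py c5
```

```text
[0.4896642  0.0759445  0.14908477] [ 1.94 -7.51 -4.62]
hatch th 1.02 1256 1363
```

View pics/c5.png

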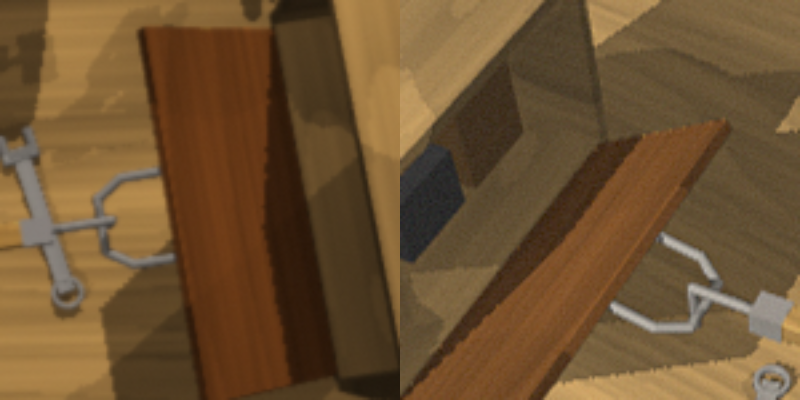

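The hatch is at about 1.0 rad, past the point where it sinks by itself. I ease the hook inward and lift it straight out.

Emit:
move_arm([
  [[0, -4, 0, 0, 0], [0, -9, 0, 0, 0], [0, -9, 0, 0, 0], [0, -9, 0, -12, 0], [0, -9, 0, -26, 0], [0, -9, 0, -42, 0], [0, -9, 0, -60, 0], [0, -9, 0, -85, 0], [0, -9, 0, -110, 0], [0, -9, 0, -120, 0]],
])

```text
time_s: 9.28
eef_pos: [0.4925, 0.0673, 0.2743]
eef_rot: [0.002, 0.662, 0.749, 0.002]
wrist_force: [0.4, -0.5, -1.8]
opening: 0.221
grasp_force: 59.2
```

```bash
python3 look.py c6
python3 - <<'E'
from h import *
o=ctrl.get_obs();t=o["eef_pos"];q=o["eef_rot"];d=np.array([2*q[1]**2-1,2*q[1]*q[2]]);x=np.array([d[1],-d[0]])
print(t,d,"to release (world .4778,.1838): x",(np.array([.4778,.1838])-t[:2])@d,"y",(np.array([.4778,.1838])-t[:2])@x,"z",t[2]-.0561)
E
```

```text
[0.49254692 0.06726919 0.27427499] [ 0.41 -0.49 -1.79]
hatch th 1.31 1802 1886
[0.49232508 0.06728386 0.27256992] [-0.12352428  0.99233572] to release (world .4778,.1838): x 0.11741733211678321 y -2.1182509605998217e-05 z 0.21646991953070105
```

View pics/c6.png

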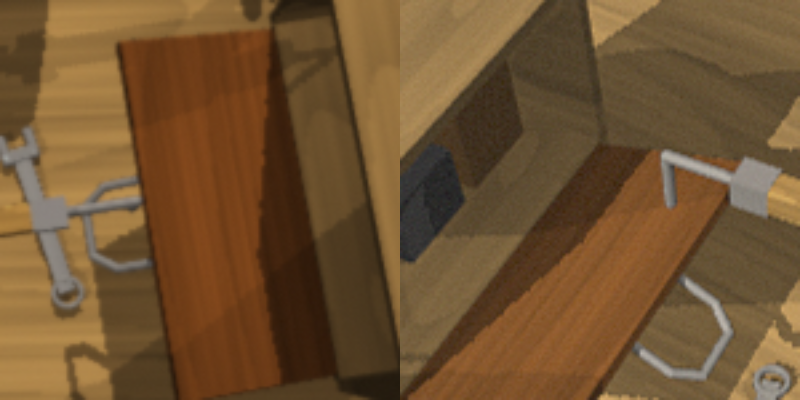

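The hook is clear and the hatch is sinking (1.31 rad). I take the pole back over its berth.

Emit:
move_arm([
  [[0, 15, 0, 0, 0], [0, 35, 0, 0, -0.01], [0, 60, 0, 0, -0.023], [0, 85, 0, 5, -0.023], [0, 105, 0, 20, -0.023], [0, 117, 0, 45, -0.023], [0, 117, 0, 75, -0.023], [0, 117, 0, 105, -0.023], [0, 117, 0, 120, -0.023], [0, 117, 0, 125, -0.023]],
])

```text
time_s: 10.22
eef_pos: [0.4726, 0.1831, 0.1399]
eef_rot: [-0.003, 0.653, 0.757, -0.003]
wrist_force: [-1.4, 0.2, -2.6]
opening: 0.226
grasp_force: 59.0
```

Run:
```python
from h import *
o=ctrl.get_obs();t=o["eef_pos"];q=o["eef_rot"];d=np.array([2*q[1]**2-1,2*q[1]*q[2]]);x=np.array([d[1],-d[0]]);print(t,d)
for n in("scene","top"):
    im,dd=camera(n); w=cloud(n,dd).reshape(-1,3); w=w[~np.isnan(w[:,0])]
    s=(w[:,:2]-t[:2])@d; l=(w[:,:2]-t[:2])@x
    m=(abs(l)<.03)&(abs(s)<.23)&(w[:,2]>t[2]-.03)&(w[:,2]<t[2]+.05)
    for a in (-.18,-.15,-.13,-.1,.08,.11,.15,.19):
        k=m&(abs(s-a)<.008)
        if k.sum()>3: print(n,a,k.sum(),"lat",np.median(l[k]).round(4),"z",np.percentile(w[k,2],[50,90]).round(4)-t[2].round(4))
    print("ext",s[m].min().round(4),s[m].max().round(4))
```

```text
[0.47255478 0.18311578 0.13993373] [-0.14663775  0.98917234]
scene -0.18 52 lat 0.0014 z [0.021 0.024]
scene -0.15 37 lat 0.0012 z [0.0226 0.024 ]
scene -0.13 146 lat 0.0067 z [0.0294 0.0312]
scene -0.1 131 lat 0.0056 z [0.0286 0.0304]
scene 0.08 154 lat 0.0062 z [0.0288 0.0308]
scene 0.11 159 lat 0.0062 z [0.0287 0.0307]
scene 0.15 164 lat 0.0059 z [0.029 0.031]
scene 0.19 170 lat 0.0067 z [0.0291 0.0311]
ext -0.1947 0.199
top -0.18 28 lat 0.0003 z [0.0256 0.0272]
top -0.15 28 lat 0.0008 z [0.0253 0.0268]
top -0.13 79 lat 0.0002 z [0.033  0.0352]
top -0.1 71 lat 0.0004 z [0.0322 0.0339]
ext -0.1939 -0.0047
```

Emit:
move_arm([
  [[0, 0, 0, 0, 0], [0, 0, 0, 0, 0], [0, 0, 0, 10, 0], [0, 0, 0, 25, 0], [0, 0, 0, 45, 0], [0, 0, 0, 60, 0], [0, 0, 0, 72, 0], [0, 0, 0, 79, 0], [0, 0, 0, 79, 0], [0, 0, 0, 79, 0]],
])

```text
time_s: 11.15
eef_pos: [0.4767, 0.1835, 0.0665]
eef_rot: [0.0, 0.653, 0.757, 0.0]
wrist_force: [-0.3, 0.4, -2.2]
opening: 0.224
grasp_force: 59.1
```

Ten millimetres remain. I lower, let go and rise.

Emit:
move_arm([
  [[0, 0, 0, 4, 0], [0, 0, 0, 8, 0], [0, 0, 0, 10, 0], [0, 0, 0, 10, 0], [0, 0, 0, 10, 0], [1, 0, 0, 10, 0], [1, 0, 0, 10, 0], [1, 0, 0, 10, 0], [1, 0, 0, 10, 0], [1, 0, 0, 10, 0]],
])

```text
time_s: 11.98
eef_pos: [0.4766, 0.1835, 0.0565]
eef_rot: [0.0, 0.653, 0.757, 0.0]
wrist_force: [-0.3, -0.0, 0.2]
opening: 0.917
grasp_force: 0.0
```

Emit:
move_arm([
  [[1, 0, 0, 0, 0], [1, 0, 0, 0, 0], [1, 0, 0, 0, 0], [1, 0, 0, -10, 0], [1, 0, 0, -25, 0], [1, 0, 0, -50, 0], [1, 0, 0, -80, 0], [1, 0, 0, -110, 0], [1, 0, 0, -140, 0], [1, 0, 0, -150, 0]],
])

```text
time_s: 12.82
eef_pos: [0.4788, 0.1839, 0.212]
eef_rot: [0.003, 0.653, 0.757, 0.003]
wrist_force: [1.2, 0.9, 0.9]
opening: 1.002
grasp_force: 0.0
```

```bash
python3 look.py c7
python3 - <<'E'
from h import *
im,d=camera("scene"); w=cloud("scene",d); cv2.imwrite("pics/s9.png",im)
m=(w[...,2]>.078)&(w[...,2]<.095)&(w[...,0]>.42)&(w[...,0]<.53)&(w[...,1]>-.1)&(w[...,1]<.45)
p=w[m]; print(m.sum(),np.percentile(p,[1,50,99],axis=0).round(3).tolist())
E
```

```text
[0.47880735 0.1839102  0.2120355 ] [1.22 0.85 0.92]
hatch th 1.549 2056 2143
2196 [[0.431, 0.008, 0.078], [0.473, 0.216, 0.085], [0.506, 0.377, 0.089]]
```

View pics/s9.png

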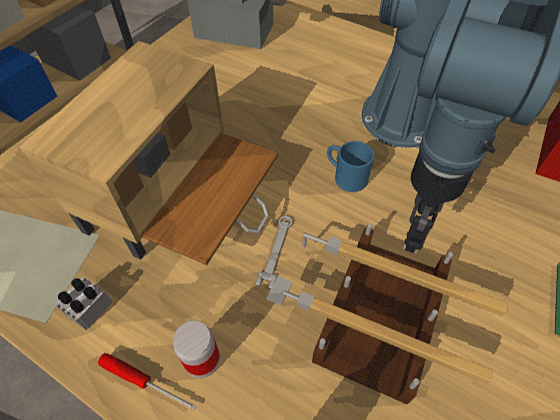

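The hatch lies level (1.55 rad). The hook pole lies across both rails, hook down at about (305,240), and the gripper is clear of it.

```bash
python3 -c "
from bench import order
print(order.hand_in())"
```

```text
the job is handed in; nothing more can be done
None
```

I pulled the hatch fully down (about 1.55 rad) with the hook pole, laid the pole back across both rails with its hook down, let go, and handed the job in at about 13 s; the hand-in gave no verdict.

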